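# Load the flask carrier and bring its hold-down bar

## Robot

A 7-joint arm with a two-finger parallel gripper is mounted at the origin on the work surface. World frame = base frame: x ahead of the robot, y to its left, z up, the work surface at z = 0. Lengths are in m, angles in rad, forces in N, time in s.
With the tool pointing down it reaches from about 0.4 to 0.875 m from the base axis. Payload 19.3 kg.
Tool frame: the origin (TCP) lies at the very end of the fingers, on their centre line; the grasp point (between the pads) lies bot.tcp_to_grasp behind it (bot.tcp_to_grasp is the distance from the TCP to the grasp point, in m); z points along the fingers, y is the direction in which the jaws open and shut (so a half turn about z gives the same grasp; the last joint's range is limited). The gripper opens to 85 mm and grips with 20 to 120 N. Pads are 22 mm wide; open, the fingers measure 114 mm over their backs; the gripper's body (76 mm by 85 mm) begins 54 mm behind the grasp point. The pads swing forward as they close: fully open they stand 13 mm farther back than shut.
Start: joints at [-1.26, 0.521, -0.036, 1.599, 0.021, 1.021, -0.113], TCP at [0.232, 0.58, 0.231] pointing down, gripper open.
Joint ranges: [-2.91, 2.91], [-0.3, 2.13], [-1.5, 1.42], [0.17, 2.43], [-1.26, 4.41], [0.16, 1.93], [-2.52, 2.52]. Speed limits (rad/s): [1.89, 1.89, 2.39, 2.39, 3.01, 3.01, 3.01].

## Interface

Orientations are given as [roll, pitch, yaw] about the fixed x, y, z axes, in that order (R = Rz(yaw) Ry(pitch) Rx(roll)).
In Python, from workcell import bot gives the robot as it stands.
- The arm moves only by the tool servo_tool, never from a script. Its argument "targets" is a list of rows, each a list of 2 entries, a list of its own where there are three numbers: the shift along the tool's x, y, z in units of 0.05 m (1.0 is 0.05 m), then the turn about the tool's z in units of 5 degrees (1.0 is 5 degrees). A call has 1 to 12 rows; each row shifts and turns the commanded pose from where the row before left it, along the tool's axes as they then stand; what a row does not reach is not made up. A row lasts 1/8 s, in which the tool goes at most 62.5 mm and 10.7 degrees, less where a joint would pass 70% of its speed; a pose out of reach is approached as far as the arm can. A call with a number of a shift or a turn outside -1 to 1 is refused whole. A call with a gripper value outside its range is refused whole. "gripper" is the opening, from -1 (shut) to 1 (fully open), so that 0 is half open, set as the call begins (left out, the last holds). The fingers move at their own pace and stop on an object; "newtons" is the grip in N (left out, the last holds). Time passes only in rows, so rows that do not move let the fingers close. It gives the time, the measured TCP pose, the force and the opening at its end, in the units of the state.
- bot.observe(): the state, without advancing time (a new reading comes with each control period).
- bot.grab_frame(name): name is "scene" or "top" or "wrist"; returns the picture (480x640x3 uint8, blue, green, red); there is no depth.
- bot.get_calibration(name): a dict with "fx", "fy", "cx", "cy" (pixels), "pose" (4x4, takes a point from camera to world coordinates). Camera axes: x right, y up, looking along -z (the intrinsics and any distortion apply to the point x, -y, -z); pixel columns grow to the right and rows downward; lengths in m; the calibration is good to about 2 mm. A picture is of the moment at which its call begins: read the wrist's pose just before it. get_calibration takes no time and is no camera call; for the wrist camera it gives the pose at the moment of the call.
- bot.job_done(): hands the job in, once; it reports no verdict.
The state is a dict: "clock": time; "qpos": joint angles; "qd": joint speeds; "joint_efforts": joint torques, N m; "position": TCP position; "tool_rot": TCP orientation; "force": force on the tool from outside, world axes, zero at the start; "moment": the same for the moment, N m; "grip_width": finger opening in m.
Only numpy, scipy, OpenCV 4.12 (cv2) and the standard library are available. Lean on these libraries where they do the work, as an engineer would, in place of code of your own. Each camera call takes 0.05 s, during which the arm holds its last target.

## Task

Stand the flask with the orange stopper upright on the carrier tray, in the gap midway between the two white-stoppered flasks and in line with them, and let go of it. Then lift the blue hold-down bar by its balance point and hold it level over the carrier, the hole in its heavy boss straight above the post and clear of the post's tip by about 35 mm, the bar running along over the row of flasks. Finish while still holding it there, touching nothing with it, and leave the white-stoppered flasks and everything else on the bench where they are.

Things in the scene. Friction and masses are not known exactly. Their poses are not given: they have to be found in the camera images.
- carrier: Carrier tray, aluminium with a black rubber top, fixed to the bench; 130 mm (x) by 285 mm (y, from -150 to +135 mm), top surface 26 mm above the bench. Origin on the bench plane; z up. The row runs along its y: steel post at y = -120 mm, white-stoppered flasks at y = -55 mm and +95 mm, the free place at y = +20 mm, all at x = 0.
- post_tip (a point): Tip of the carrier's upright steel post, 14 mm across, 155 mm above the bench; axes as the carrier's.
- carrier_end (a point): Point on the carrier straight above the far flask (carrier y = +95 mm), at the post tip's height; the bar's tip point belongs above it.
- flask_new: The flask to place: glass flask, conical, 52 mm across at the foot, straight neck 24 mm across from 60 to 84 mm height, orange stopper 27 mm across from 84 to 100 mm height (fixed to the flask); total height 100 mm, about 70 g; origin at the centre of its underside, z up its axis. It starts upright on the bench, either left of the carrier's front or at the right.
- flask_a: Reference, standing on the carrier beside the post: glass flask, conical, 52 mm across at the foot, straight neck 24 mm across from 60 to 84 mm height, white stopper 27 mm across from 84 to 100 mm height (fixed to the flask); total height 100 mm, about 70 g; origin at the centre of its underside, z up its axis. 
- flask_b: Reference, standing on the carrier at the end away from the post: glass flask, conical, 52 mm across at the foot, straight neck 24 mm across from 60 to 84 mm height, white stopper 27 mm across from 84 to 100 mm height (fixed to the flask); total height 100 mm, about 70 g; origin at the centre of its underside, z up its axis. 
- clamp: Blue cast hold-down bar, about 0.42 kg (varies by some 20 percent). Origin at the centre of the underside of its round boss (50 mm across, 46 mm tall, with a vertical through hole of 20 mm on the z axis). The straight bar runs along its +y from the boss to y = 230 mm, 18 mm wide (x), from z = 22 to 46 mm, with parallel upright sides. Three black rubber pegs 14 mm across hang below it at y = 65, 140 and 215 mm, down to z = 0; it lies on the bench on boss and pegs, z up.
- clamp_balance (a point): The bar's balance point (centre of mass in plan): on the bar's centre line, 58 mm from the hole's axis, at half height of the straight bar (34 mm above the boss's underside). Axes as the bar's: the sides to grip face along x.
- clamp_tip (a point): Underside of the farthest rubber peg, y = 215 mm from the hole's axis, z = 0 in the bar's frame.
- jar: Closed white jar, 54 mm across, 85 mm tall, blue cap; origin at the centre of its underside. Bystander; it and the orange-stoppered flask may swap places.
- petri: Stack of five closed dishes, 90 mm across, 75 mm tall; origin at the centre of the underside. Bystander.
- beaker: Open glass beaker, 68 mm across, 85 mm tall; origin at the centre of the underside. Bystander.
- bottle: Amber bottle with red cap, 60 mm across, 160 mm tall; origin at the centre of the underside. Bystander, at the left.
- forceps: Steel forceps lying flat, 150 mm long along its x, 8 mm tall; origin at the middle of the underside. Bystander, at the left.
There are look-alikes about, which are no part of the job. Leave any red or yellow look-alike of the flask_new alone.

How it is judged:
On the way:
1. the orange-stoppered flask stands released in the middle of the gap on the carrier, the bar still on the bench (x of flask_new in the frame of carrier between -0.009 and 0.009 m and y of flask_new in the frame of carrier between 0.011 and 0.029 m and z of flask_new in the frame of carrier between 0.022 and 0.03 m and angle between each of flask_new, flask_a, flask_b's own z axis and vertical below 0.08 rad and contact force between the fingers and flask_new below 0.1 N and linear speed of flask_new below 0.02 m/s and distance of each of flask_a, flask_b from where it was at the start of the episode below 0.012 m and height (world z) of clamp below 0.01 m), for 0.3 s.
At the end, for the whole second after the job is handed in: Orange flask released, upright, within 9 mm of midway; white flasks moved under 12 mm. Bar held still within 30 mm of its balance point, level within 0.09 rad, hole within 12 mm of the post axis, underside 10-60 mm above its tip, bar tip within 25 mm in plan, touching no carrier or flask (x of flask_new in the frame of carrier between -0.009 and 0.009 m and y of flask_new in the frame of carrier between 0.011 and 0.029 m and z of flask_new in the frame of carrier between 0.022 and 0.03 m and angle between each of flask_new, flask_a, flask_b's own z axis and vertical below 0.08 rad and contact force between each of the fingers, clamp and flask_new below 0.1 N and linear speed of each of flask_new, clamp below 0.02 m/s and distance of each of flask_a, flask_b from where it was at the start of the episode below 0.012 m and horizontal distance between clamp and post_tip below 0.012 m and z of clamp in the frame of post_tip between 0.01 and 0.06 m and horizontal distance between clamp_tip and carrier_end below 0.025 m and angle between clamp's own z axis and vertical below 0.09 rad and distance between the grasp point and clamp_balance below 0.03 m and contact force between the fingers and clamp above 2 N and angular speed of clamp below 0.15 rad/s and contact force between clamp and carrier below 0.1 N and contact force between clamp and flask_a below 0.1 N and contact force between clamp and flask_b below 0.1 N); the arm keeps its last pose, push and grip.
It fails at once if a bystander is moved by more than 25 mm (distance of any of jar, petri, beaker, bottle, forceps from where it was at the start of the episode above 0.025 m).
It fails at once if a white-stoppered flask is moved by more than 20 mm (distance of any of flask_a, flask_b from where it was at the start of the episode above 0.02 m).
It fails at once if the orange-stoppered flask is tipped over (angle between flask_new's own z axis and vertical above 0.7 rad).
It also fails if it takes over 59 s, if anything falls off the work surface, if the arm or the gripper's body presses on something with over 40 N, if the wrist force passes 120 N, or if a joint passes its speed limit or range.

## Working session

There is one attempt and no reset: what is moved stays moved. The work goes in short steps, Python scripts to look and compute and a tool call to move; the robot and the scene stay as the last step left them, time stands still between calls to the robot, and variables do not carry over. Pictures are saved under pics/ and viewed, and the job is handed in when it is done.

Besides the shell and the picture viewer there is one more tool, called after "Emit:" as name(argument=value, ...), one argument or row to a line, values as JSON. servo_tool: Moves the arm, as the interface text tells. Its arguments: {"type":"object","properties":{"targets":{"type":"array","items":{"type":"array"}},"gripper":{"type":"number"},"newtons":{"type":"number"}},"required":["targets"]}

```bash
mkdir -p pics; ls; python3 - <<'E'
from workcell import bot
import cv2
s=bot.observe(); print(s); print(bot.tcp_to_grasp)
for n in ("scene","top","wrist"):
    c=bot.get_calibration(n); im=bot.grab_frame(n); cv2.imwrite(f"pics/{n}0.png",im); print(n,c)
E
```

```text
pics
{'clock': 0.0, 'qpos': array([-1.26018402,  0.52202894, -0.03635841,  1.60000893,  0.02119164,
        1.02109859, -0.11280424]), 'qd': array([-0.00050655, -0.00142602,  0.00278093, -0.00097846, -0.00266697,
       -0.00180922, -0.00052472]), 'joint_efforts': array([ 3.33796470e-04, -9.27108908e+01,  1.97965264e+00, -3.69944394e+01,
        1.77357491e-02,  8.08576267e-03, -7.17046561e-06]), 'position': array([0.23218496, 0.57990206, 0.23071575]), 'tool_rot': array([-3.14043495e+00,  6.04918491e-05,  2.76078869e+00]), 'force': array([-0.21701617,  0.64336012, -0.00969039]), 'moment': array([-0.00574842, -0.04580555, -0.00427272]), 'grip_width': 0.08560909848167166}
0.0187
scene {'fx': 586.2053608566905, 'fy': 586.2053608566905, 'cx': 314.47407335751626, 'cy': 236.26448641227785, 'pose': array([[-0.02825626, -0.72308337,  0.6901826 ,  1.47374988],
       [ 0.99955717, -0.0268836 ,  0.01275701,  0.04089646],
       [ 0.00933021,  0.69023743,  0.7235228 ,  1.07511919],
       [ 0.        ,  0.        ,  0.        ,  1.        ]])}
top {'fx': 442.6104806475075, 'fy': 442.6104806475075, 'cx': 317.7653877018747, 'cy': 237.89818528641104, 'pose': array([[ 0.00399207,  0.98166891, -0.19055239,  0.34410035],
       [-0.99998379,  0.00469263,  0.00322536,  0.01154188],
       [ 0.00406043,  0.19053642,  0.98167173,  1.14317643],
       [ 0.        ,  0.        ,  0.        ,  1.        ]])}
wrist {'fx': 360.13950951460794, 'fy': 360.13950951460794, 'cx': 324.4582493726225, 'cy': 242.10674505883256, 'pose': array([[ 0.37261522, -0.88007257, -0.29433004,  0.15598366],
       [ 0.92798522,  0.35298294,  0.11935859,  0.61128586],
       [-0.00115074, -0.31760876,  0.94822115,  0.37361315],
       [ 0.        ,  0.        ,  0.        ,  1.        ]])}
```

View pics/scene0.png

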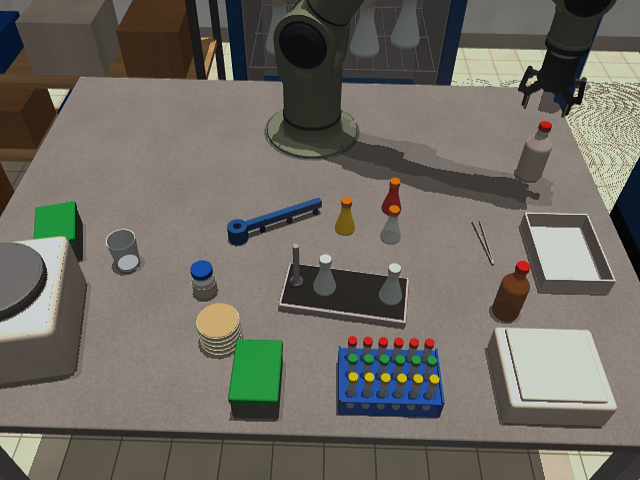

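View pics/top0.png

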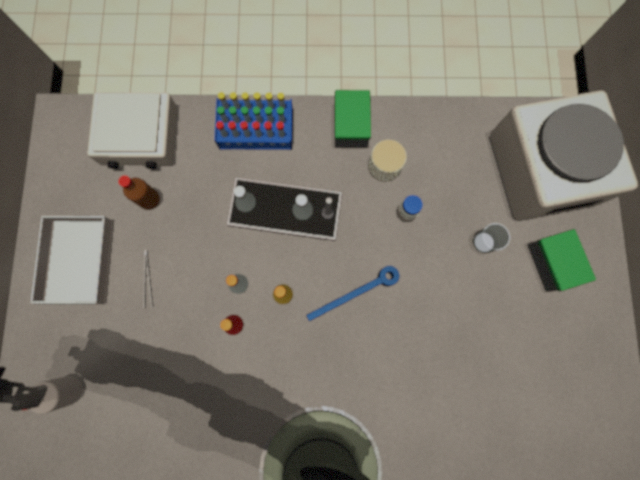

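View pics/wrist0.png

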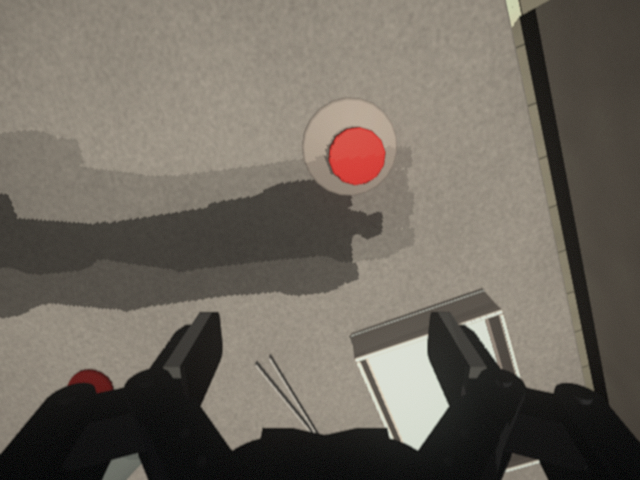

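```bash
python3 - <<'E'
import cv2
s=cv2.imread("pics/scene0.png"); t=cv2.imread("pics/top0.png")
cv2.imwrite("pics/s_crop.png",cv2.resize(s[170:330,220:420],None,fx=4,fy=3.75,interpolation=cv2.INTER_CUBIC))
cv2.imwrite("pics/t_crop.png",cv2.resize(t[170:345,210:410],None,fx=4,fy=24/7,interpolation=cv2.INTER_CUBIC))
E
```

```text
(no output)
```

View pics/s_crop.png

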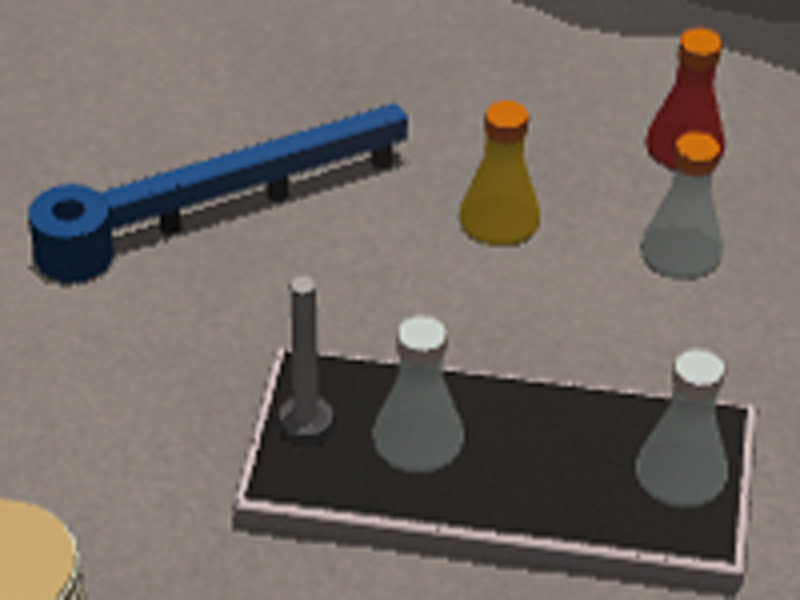

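View pics/t_crop.png

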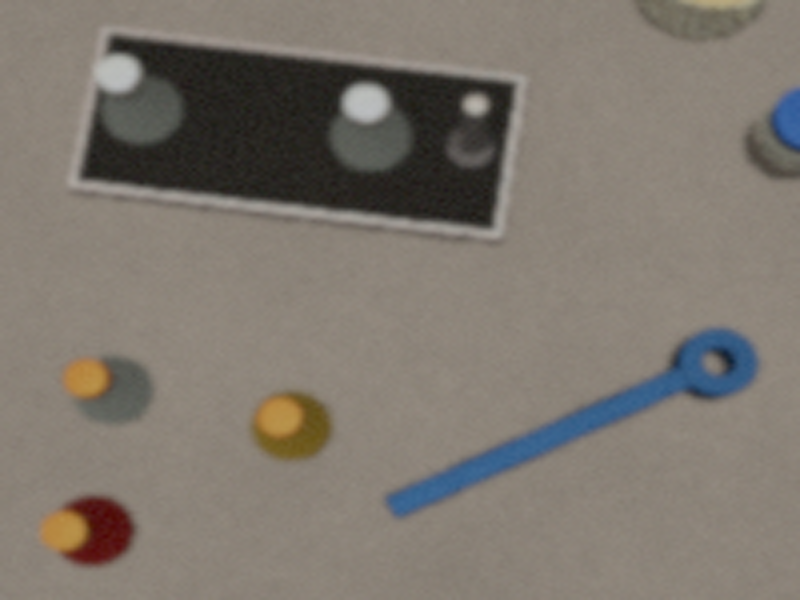

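```bash
cat > h.py <<'E'
import numpy as np, cv2
from workcell import bot
def ray(c,u,v):
    P=c["pose"]; d=np.array([(u-c["cx"])/c["fx"],-(v-c["cy"])/c["fy"],-1.0])
    d=P[:3,:3]@d; return P[:3,3],d/np.linalg.norm(d)
def atz(c,u,v,z):
    o,d=ray(c,u,v); return o+d*(z-o[2])/d[2]
def tri(*obs):
    A=np.zeros((3,3));b=np.zeros(3);R=[]
    for c,u,v in obs:
        o,d=ray(c,u,v);M=np.eye(3)-np.outer(d,d);A+=M;b+=M@o;R.append((o,M))
    p=np.linalg.solve(A,b); return p,[round(1e3*float(np.linalg.norm(M@(p-o))),1) for o,M in R]
def proj(c,p):
    P=c["pose"];q=P[:3,:3].T@(np.asarray(p)-P[:3,3]); return c["cx"]+c["fx"]*q[0]/-q[2], c["cy"]+c["fy"]*q[1]/q[2]
E
python3 - <<'E'
from h import *
np.set_printoptions(precision=4,suppress=True)
S=bot.get_calibration("scene");T=bot.get_calibration("top")
s=lambda x,y:(S,220+(x+.5)/4-.5,170+(y+.5)/3.75-.5)
t=lambda x,y:(T,210+(x+.5)/4-.5,170+(y+.5)*7/24-.5)
D=dict(new=((697,146),(85,378)),yel=((506,115),(279,416)),red=((700,42),(64,531)),a=((422,332),(366,101)),b=((700,367),(119,72)),post=((303,285),(476,103)),hole=((69,209),(714,360)),end=((397,110),(397,505)))
for k,(p,q) in D.items(): print(k,*tri(s(*p),t(*q)))
# carrier corners at z=.026
for n,f,L in (("s",s,[(280,352),(753,408),(738,562),(240,502)]),("t",t,[(105,30),(523,77),(502,238),(70,187)])):
    for p in L: print(n,atz(*f(*p),.026))
for n,f,p in (("jar",lambda x,y:(S,x,y),(202,268)),("jar",lambda x,y:(T,x,y),(412,205))): print(n,atz(*f(*p),.085))
print("petri",atz(S,218,322,.075),atz(T,388,159,.075),"bottle",atz(S,523,267,.16),atz(T,126,182,.16),"beaker",atz(S,122,243,.085))
E
```

```text
new [0.4448 0.2123 0.1006] [0.1, 0.1]
yel [0.4193 0.0976 0.1001] [0.0, 0.0]
red [0.3416 0.2207 0.0995] [0.4, 0.4]
a [0.6348 0.0486 0.1281] [0.4, 0.4]
b [0.6553 0.1966 0.1272] [0.9, 0.9]
post [ 0.6259 -0.0159  0.1557] [0.6, 0.6]
hole [ 0.4646 -0.168   0.0485] [1.0, 1.0]
end [0.3604 0.0296 0.0478] [0.8, 0.8]
s [ 0.5642 -0.0339  0.026 ]
s [0.6    0.2427 0.026 ]
s [0.7166 0.225  0.026 ]
s [ 0.6828 -0.0493  0.026 ]
t [0.7198 0.2245 0.026 ]
t [ 0.6837 -0.051   0.026 ]
t [ 0.5581 -0.0368  0.026 ]
t [0.5959 0.2423 0.026 ]
jar [ 0.6356 -0.2228  0.085 ]
jar [ 0.6335 -0.2247  0.085 ]
petri [ 0.7718 -0.169   0.075 ] [ 0.7571 -0.1701  0.075 ] bottle [0.6724 0.4573 0.16  ] [0.6647 0.4528 0.16  ] beaker [ 0.5671 -0.4183  0.085 ]
```

Three orange-stoppered flasks in the scene view: the yellow one at (345,215), the red one behind at (393,195) and the clear glass one at (393,225). The clear one is flask_new, since the red and yellow ones are the named look-alikes and the enlarged crop shows clear glass. It stands at (0.445, 0.212). The row's free place works out to (0.645, 0.1227), with carrier yaw ≈ -0.1375.

Emit:
servo_tool(
  targets=[
    [[-0.56,-0.44,0],0],
    [[-0.56,-0.44,0],0],
    [[-0.56,-0.44,0],0],
    [[-0.56,-0.44,0],0],
    [[-0.56,-0.44,0],0],
    [[-0.56,-0.44,0],0],
    [[-0.56,-0.44,0],0],
    [[-0.56,-0.44,0],0],
    [[-0.56,-0.44,0],0],
    [[-0.56,-0.44,0],0],
    [[-0.56,-0.44,0],0],
    [[-0.56,-0.44,0],0],
  ],
  gripper=1,
)

```text
clock: 1.65
position: [0.4465, 0.2092, 0.2313]
tool_rot: [-3.142, -0.0, 2.761]
force: [0.5, 1.7, 1.1]
grip_width: 0.0853
```

Emit:
servo_tool(
  targets=[
    [[0,0,0],1],
    [[0,0,0],1],
    [[0,0,0],1],
    [[0,0,0],1],
    [[0,0,0],1],
    [[0,0,0],1],
    [[0,0,0],1],
    [[0,0,0],1],
    [[0,0,0],1],
    [[0,0,0],1],
    [[0,0,0],1],
    [[0,0,0],1],
  ],
)

```text
clock: 3.15
position: [0.446, 0.2102, 0.2312]
tool_rot: [-3.141, 0.0, 1.711]
force: [0.3, 0.3, -0.4]
grip_width: 0.0855
```

Emit:
servo_tool(
  targets=[
    [[0,0,0],1],
    [[0,0,0],1],
    [[0,0,0],1],
    [[0,0,0],0.22],
    [[0,0,0],0],
    [[0,0,0],0],
  ],
)

```text
clock: 3.9
position: [0.4461, 0.2102, 0.2313]
tool_rot: [-3.142, 0.0, 1.434]
force: [0.0, 0.3, -0.2]
grip_width: 0.0851
```

```bash
python3 - <<'E'
from h import *
c=bot.get_calibration("wrist");im=bot.grab_frame("wrist");cv2.imwrite("pics/w1.png",im)
np.save("w1.npy",c["pose"]);print([round(x) for x in proj(c,(.4448,.2123,.1))])
E
```

```text
[323, 229]
```

View pics/w1.png

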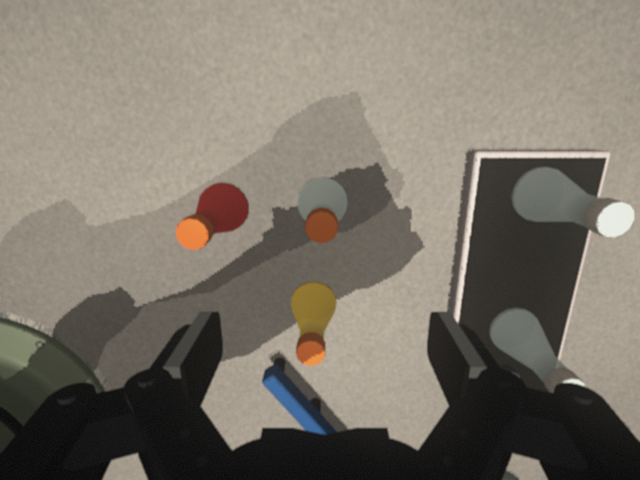

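The wrist view shows the clear flask's stopper at (322,226), and my measurement projects to (323,229), so they agree within about 2 mm. Red is at (193,233) and yellow at (311,350), both clear of the jaw line. Descending.

Emit:
servo_tool(
  targets=[
    [[0.04,-0.03,0.4],0],
    [[0,0,0.4],0],
    [[0,0,0.4],0],
    [[0,0,0.4],0],
    [[0,0,0.4],0],
    [[0,0,0.4],0],
    [[0,0,0.4],0],
    [[0,0,0.4],0],
    [[0,0,0],0],
    [[0,0,0],0],
  ],
)

```text
clock: 5.2
position: [0.4452, 0.2125, 0.0719]
tool_rot: [3.141, -0.0, 1.433]
force: [0.5, 0.4, 0.7]
grip_width: 0.0853
```

Emit:
servo_tool(
  targets=[
    [[0,0,0],0],
    [[0,0,0],0],
    [[0,0,0],0],
    [[0,0,0],0],
    [[0,0,0],0],
    [[0,0,0],0],
    [[0,0,0],0],
    [[0,0,0],0],
  ],
  gripper=-0.6,
  newtons=25,
)

```text
clock: 6.2
position: [0.4449, 0.2125, 0.0715]
tool_rot: [3.142, -0.0, 1.433]
force: [-1.9, -0.2, 6.2]
grip_width: 0.0261
```

Emit:
servo_tool(
  targets=[
    [[0,0,0],0],
    [[0,0,-0.2],0],
    [[0,0,-0.2],0],
    [[0,0,-0.2],0],
    [[0,0,0],0],
    [[0,0,0],0],
  ],
)

```text
clock: 6.95
position: [0.4448, 0.2125, 0.1013]
tool_rot: [-3.142, -0.0, 1.433]
force: [0.3, 0.3, -0.4]
grip_width: 0.0256
```

```bash
python3 - <<'E'
from h import *
im=bot.grab_frame("scene");cv2.imwrite("pics/s2.png",cv2.resize(im[130:300,280:480],None,fx=4,fy=3.5,interpolation=cv2.INTER_CUBIC))
im=bot.grab_frame("wrist");cv2.imwrite("pics/w2.png",im)
E
```

```text
(no output)
```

View pics/s2.png

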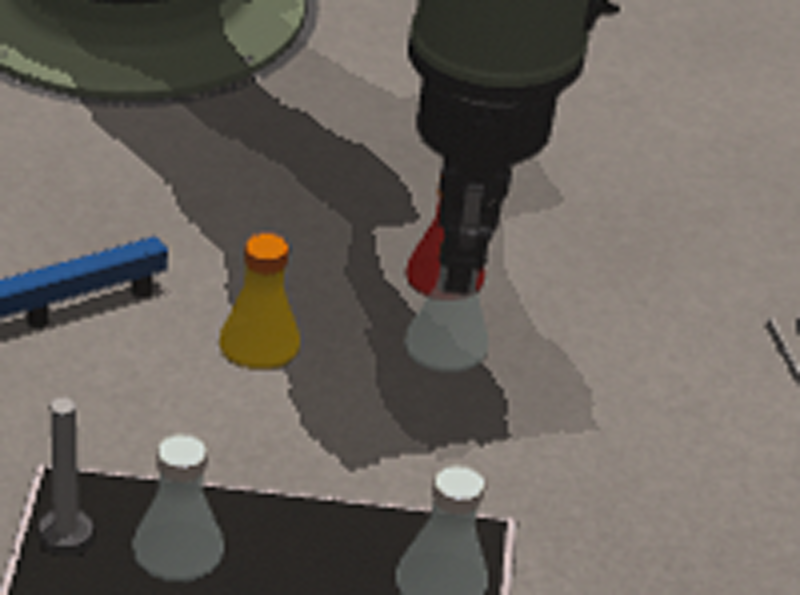

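View pics/w2.png

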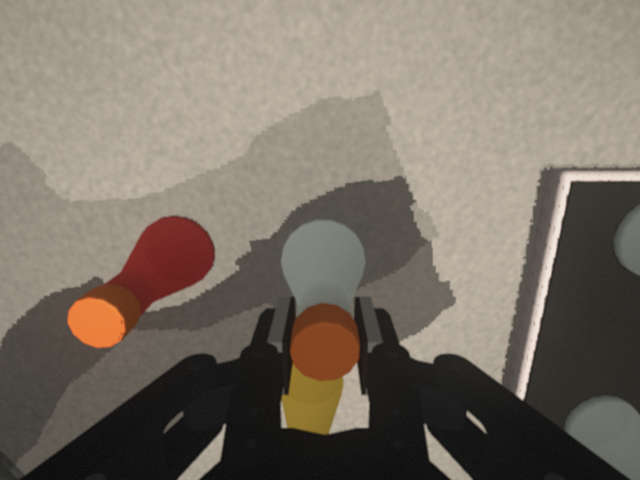

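The flask is gripped by the stopper and hangs straight. Its foot in the wrist view is at (322,262), lifted 30 mm. Next: raise it, then carry it over the gap.

Emit:
servo_tool(
  targets=[
    [[0,0,-0.4],0],
    [[0,0,-0.6],0],
    [[0,0,-0.6],0],
    [[0,0,-0.4],0],
    [[0,0,-0.2],0],
    [[0,0,0],0],
  ],
)

```text
clock: 7.8
position: [0.4449, 0.2125, 0.2113]
tool_rot: [3.141, -0.0, 1.433]
force: [0.9, -0.4, -1.4]
grip_width: 0.0262
```

Emit:
servo_tool(
  targets=[
    [[-0.05,0.21,0],0],
    [[-0.1,0.4,0],0],
    [[-0.15,0.5,0],0],
    [[-0.15,0.5,0],0],
    [[-0.15,0.5,0],0],
    [[-0.15,0.5,0],0],
    [[-0.15,0.5,0],0],
    [[-0.15,0.5,0],0],
    [[-0.13,0.4,0],0],
    [[-0.05,0.2,0],0],
    [[0,0,0],0],
    [[0,0,0],0],
  ],
)

```text
clock: 9.3
position: [0.6444, 0.123, 0.2111]
tool_rot: [-3.141, -0.0, 1.433]
force: [-0.0, -0.2, -0.6]
grip_width: 0.0261
```

```bash
python3 - <<'E'
from h import *
print(bot.observe()["position"],bot.observe()["tool_rot"],bot.observe()["grip_width"])
c=bot.get_calibration("wrist");im=bot.grab_frame("wrist");cv2.imwrite("pics/w3.png",im)
im=bot.grab_frame("scene");cv2.imwrite("pics/s3.png",im[100:400,100:500])
for p in((.6348,.0486,.126),(.6553,.1966,.126),(.6451,.1227,.026),(.6451,.1227,.14)): print([round(x) for x in proj(c,p)])
E
```

```text
[0.64436028 0.1229775  0.21106701] [-3.14096669e+00 -8.10340010e-05  1.43315328e+00] 0.026082151899335975
[326, 346]
[327, 135]
[326, 214]
[327, 258]
```

View pics/w3.png

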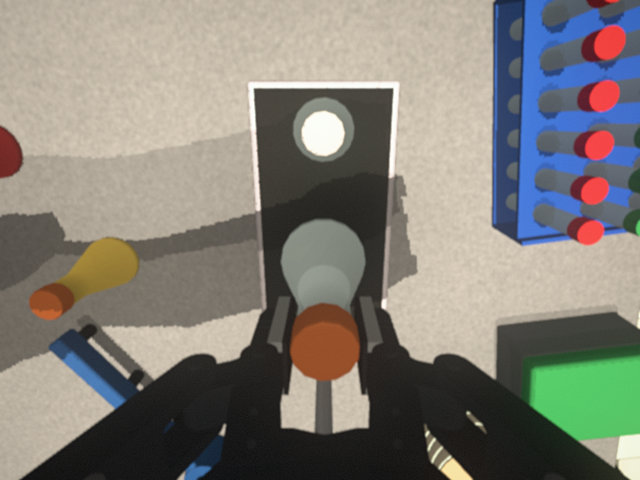

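View pics/s3.png

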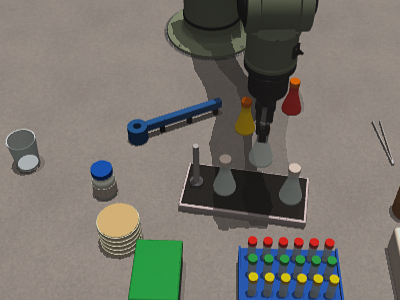

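The wrist view shows the held flask (stopper (325,342), foot (322,262)) in line with flask_b (stopper (323,133)) and midway along the tray. The scene view agrees. Lowering.

Emit:
servo_tool(
  targets=[
    [[0,0,0.2],0],
    [[0,0,0.4],0],
    [[0,0,0.4],0],
    [[0,0,0.4],0],
    [[0,0,0.4],0],
    [[0,0,0.25],0],
    [[0,0,0.1],0],
    [[0,0,0.05],0],
    [[0,0,0],0],
    [[0,0,0],0],
  ],
)

```text
clock: 10.65
position: [0.6452, 0.1226, 0.1018]
tool_rot: [3.141, -0.0, 1.433]
force: [-0.1, 0.9, -1.8]
grip_width: 0.026
```

Emit:
servo_tool(
  targets=[
    [[0,0,0.02],0],
    [[0,0,0.02],0],
    [[0,0,0],0],
  ],
)

```text
clock: 11.02
position: [0.6449, 0.1225, 0.0992]
tool_rot: [-3.141, 0.0, 1.433]
force: [-0.7, 0.0, -1.0]
grip_width: 0.026
```

Emit:
servo_tool(
  targets=[
    [[0,0,0.02],0],
    [[0,0,0],0],
    [[0,0,0],0],
  ],
)

```text
clock: 11.4
position: [0.6449, 0.1225, 0.0983]
tool_rot: [-3.142, 0.0, 1.433]
force: [-0.2, 0.1, -0.2]
grip_width: 0.0259
```

Emit:
servo_tool(
  targets=[
    [[0,0,0.02],0],
    [[0,0,0],0],
    [[0,0,0],0],
  ],
)

```text
clock: 11.78
position: [0.6451, 0.1226, 0.0976]
tool_rot: [3.141, -0.0, 1.433]
force: [-2.4, 0.2, 5.0]
grip_width: 0.0262
```

A 5 N upward force at TCP z 0.0976 means the flask has touched the tray. Releasing.

Emit:
servo_tool(
  targets=[
    [[0,0,0],0],
    [[0,0,0],0],
    [[0,0,0],0],
    [[0,0,0],0],
    [[0,0,0],0],
    [[0,0,0],0],
  ],
  gripper=1,
)

```text
clock: 12.52
position: [0.6449, 0.1225, 0.0973]
tool_rot: [3.142, -0.0, 1.433]
force: [-0.6, -0.1, -0.4]
grip_width: 0.0854
```

Emit:
servo_tool(
  targets=[
    [[0,0,-0.2],0],
    [[0,0,-0.5],0],
    [[0,0,-0.6],0],
    [[0,0,-0.6],0],
    [[0,0,-0.5],0],
    [[0,0,-0.2],0],
    [[0,0,0],0],
  ],
)

```text
clock: 13.4
position: [0.645, 0.1226, 0.2276]
tool_rot: [3.141, -0.0, 1.433]
force: [-0.4, -0.5, -1.3]
grip_width: 0.0852
```

```bash
python3 - <<'E'
from h import *
print(bot.observe()["position"])
c=bot.get_calibration("wrist");np.save("w4.npy",c["pose"]);im=bot.grab_frame("wrist");cv2.imwrite("pics/w4.png",im)
im=bot.grab_frame("scene");cv2.imwrite("pics/s4.png",cv2.resize(im[170:330,220:420],None,fx=4,fy=3.75,interpolation=cv2.INTER_CUBIC))
for p in((.6348,.0486,.126),(.6553,.1966,.126),(.6451,.1227,.126)): print([round(x) for x in proj(c,p)])
E
```

```text
[0.64497834 0.12258212 0.22758413]
[325, 333]
[325, 134]
[325, 243]
```

View pics/w4.png

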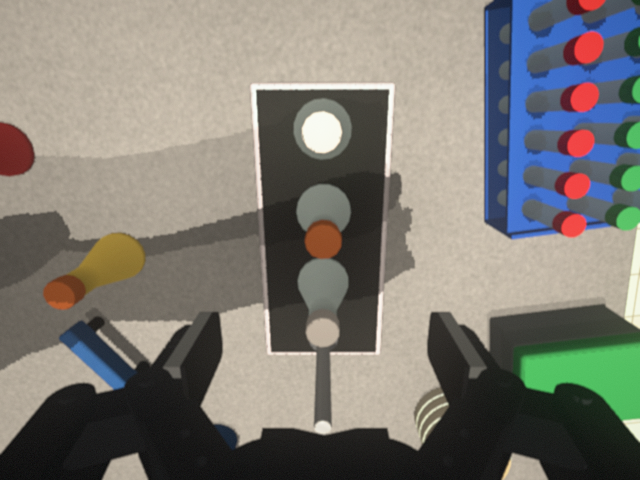

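View pics/s4.png

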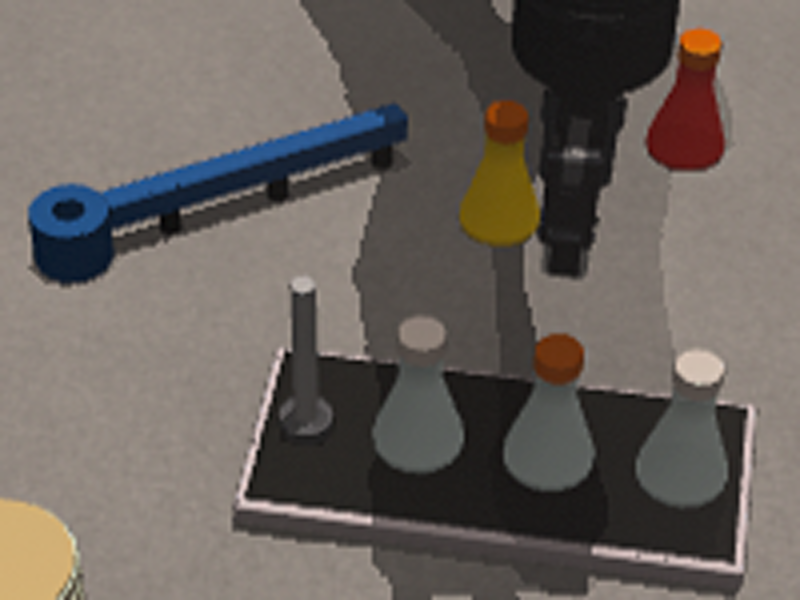

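The flask stands released and upright. In the wrist view the stopper columns line up: b 322, new 323, a 322, post tip 322. The rows 132/241/331 match the midway prediction. Next, the bar.

Emit:
servo_tool(
  targets=[
    [[-0.2,-0.14,0],0],
    [[-0.44,-0.3,0],0],
    [[-0.5,-0.32,0],0],
    [[-0.5,-0.32,0],0],
    [[-0.5,-0.32,0],0],
    [[-0.5,-0.32,0],0],
    [[-0.5,-0.32,0],0],
    [[-0.5,-0.32,0],0],
    [[-0.5,-0.32,0],0],
    [[-0.5,-0.32,0],0],
    [[-0.5,-0.32,0],0],
    [[-0.17,-0.13,0],0],
  ],
)

```text
clock: 15.0
position: [0.4358, -0.1179, 0.2271]
tool_rot: [-3.141, -0.0, 1.431]
force: [-0.3, -1.1, 0.3]
grip_width: 0.0855
```

Emit:
servo_tool(
  targets=[
    [[0,0,0],-1],
    [[0,0,0],-1],
    [[0,0,0],-1],
    [[0,0,0],-1],
    [[0,0,0],-1],
    [[0,0,0],-1],
    [[0,0,0],-1],
    [[0,0,0],-0.14],
    [[0,0,0],0],
    [[0,0,0],0],
  ],
)

```text
clock: 16.25
position: [0.4375, -0.1166, 0.2272]
tool_rot: [-3.141, -0.0, 2.055]
force: [0.6, -0.6, -0.8]
grip_width: 0.0856
```

```bash
python3 - <<'E'
from h import *
print(bot.observe()["position"],bot.observe()["tool_rot"])
c=bot.get_calibration("wrist");np.save("w5.npy",c["pose"]);im=bot.grab_frame("wrist");cv2.imwrite("pics/w5.png",im)
for p in((.4646,-.168,.046),(.4375,-.1167,.046)): print([round(x) for x in proj(c,p)])
E
```

```text
[ 0.43746334 -0.1166139   0.22722545] [-3.14148042e+00 -2.45168359e-05  2.05450771e+00]
[325, 273]
[325, 216]
```

View pics/w5.png

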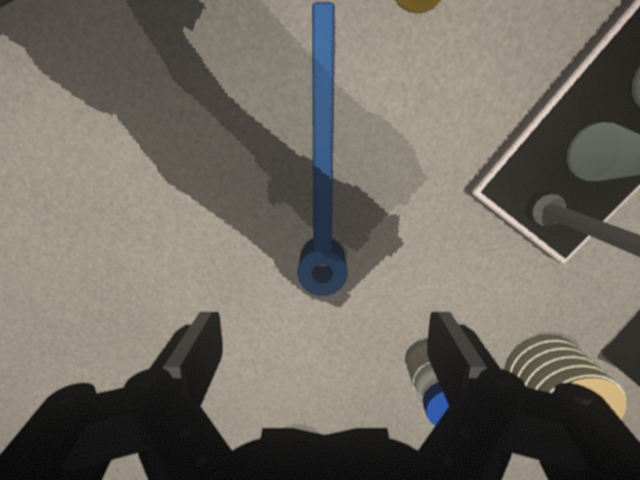

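The bar is vertical in the view, with its far end at (322,5) and hole at (322,273) against a predicted (325,273). That puts the tool centred on the bar and aligned with it. Descending to grip height.

Emit:
servo_tool(
  targets=[
    [[0,0,0.3],0],
    [[0,0,0.5],0],
    [[0,0,0.5],0],
    [[0,0,0.5],0],
    [[0,0,0.5],0],
    [[0,0,0.5],0],
    [[0,0,0.5],0],
    [[0,0,0.4],0],
    [[0,0,0.3],0],
    [[0,0,0.15],0],
    [[0,0,0],0],
    [[0,0,0],0],
  ],
)

```text
clock: 17.8
position: [0.4377, -0.1168, 0.0203]
tool_rot: [3.141, 0.0, 2.056]
force: [0.2, 0.6, 0.6]
grip_width: 0.0859
```

Emit:
servo_tool(
  targets=[
    [[0,0,0],0],
    [[0,0,0],0],
    [[0,0,0],0],
    [[0,0,0],0],
    [[0,0,0],0],
    [[0,0,0],0],
    [[0,0,0],0],
    [[0,0,0],0],
  ],
  gripper=-0.9,
  newtons=70,
)

```text
clock: 18.8
position: [0.4373, -0.1167, 0.02]
tool_rot: [-3.142, -0.0, 2.055]
force: [-1.7, 1.0, 9.5]
grip_width: 0.0168
```

Emit:
servo_tool(
  targets=[
    [[0,0,-0.1],0],
    [[0,0,-0.2],0],
    [[0,0,-0.3],0],
    [[0,0,-0.3],0],
    [[0,0,-0.2],0],
    [[0,0,-0.1],0],
    [[0,0,0],0],
    [[0,0,0],0],
  ],
)

```text
clock: 19.8
position: [0.4373, -0.1166, 0.0795]
tool_rot: [-3.141, -0.0, 2.056]
force: [0.2, 0.4, -4.8]
grip_width: 0.0169
```

```bash
python3 - <<'E'
from h import *
o=bot.observe();print(o["position"],o["tool_rot"],o["force"],o["moment"])
c=bot.get_calibration("wrist");im=bot.grab_frame("wrist");cv2.imwrite("pics/w6.png",im)
im=bot.grab_frame("scene");cv2.imwrite("pics/s6.png",cv2.resize(im[130:290,200:400],None,fx=4,fy=3.75,interpolation=cv2.INTER_CUBIC))
E
```

```text
[ 0.43727139 -0.11663504  0.07947177] [-3.14108741e+00 -2.95308617e-04  2.05573152e+00] [ 0.20151018  0.37415974 -4.76901407] [0.00220339 0.04577452 0.0159833 ]
```

View pics/w6.png

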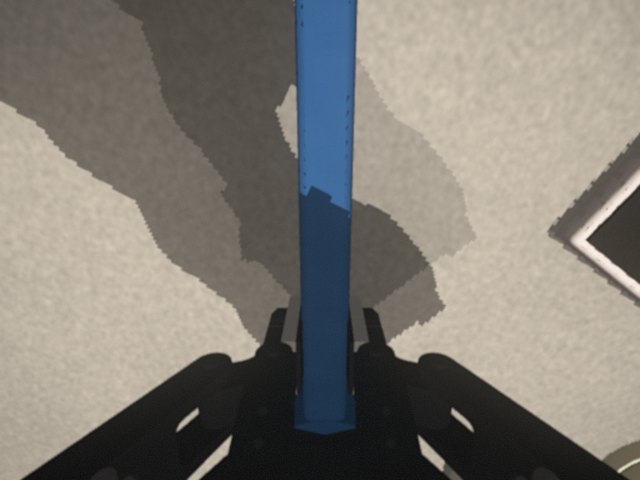

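View pics/s6.png

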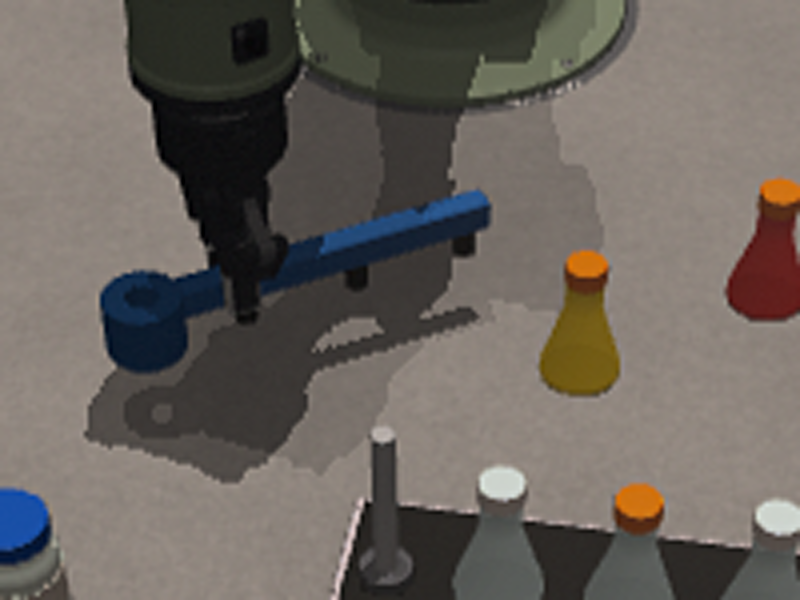

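```bash
python3 - <<'E'
from h import *
S=bot.get_calibration("scene")
f=lambda u,v:(round((u-200+.5)*4-.5),round((v-130+.5)*3.75-.5))
d=np.array([-.467,.885])
for z in (.1055,.046):
  h=np.array([.4646,-.168]); 
  for s in(0,.23): q=h+s*d; print(z,s,f(*proj(S,(*q,z))))
T=bot.get_calibration("top");im=bot.grab_frame("top");cv2.imwrite("pics/t6.png",cv2.resize(im[170:345,210:410],None,fx=4,fy=24/7,interpolation=cv2.INTER_CUBIC))
E
```

```text
0.1055 0 (142, 296)
0.1055 0.23 (487, 193)
0.046 0 (151, 362)
0.046 0.23 (485, 259)
```

View pics/t6.png

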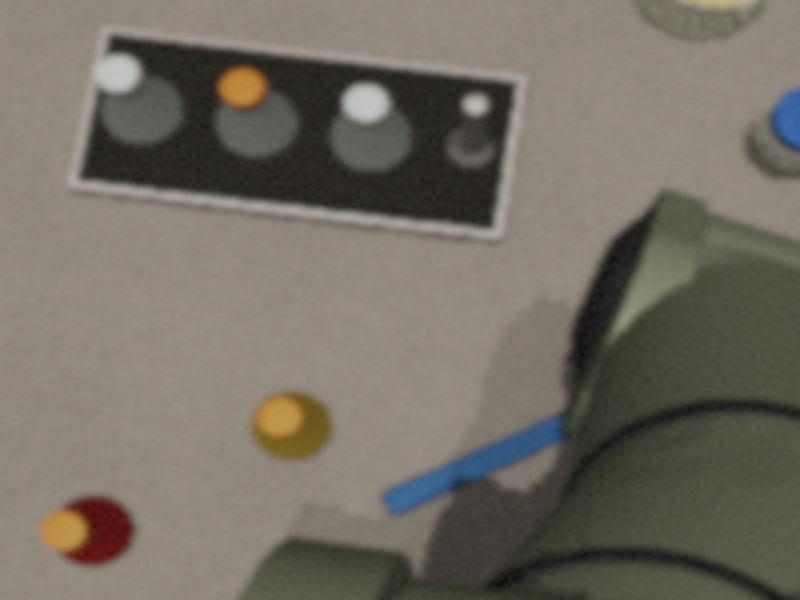

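The bar lifted level: hole at (143,297) and end at (487,195), against a level prediction of (142,296) and (487,193). The wrist force is -4.8 N with almost no moment. In the top view the orange stopper (242,87) lies exactly midway between the white ones at (119,73) and (366,102). Raising, turning, then carrying over.

Emit:
servo_tool(
  targets=[
    [[0,0,-0.1],0],
    [[0,0,-0.25],0],
    [[0,0,-0.4],0],
    [[0,0,-0.5],0],
    [[0,0,-0.5],0],
    [[0,0,-0.4],0],
    [[0,0,-0.3],0],
    [[0,0,-0.16],0],
    [[0,0,0],0],
  ],
)

```text
clock: 21.08
position: [0.4376, -0.1167, 0.2108]
tool_rot: [3.141, 0.0, 2.056]
force: [0.1, 0.1, -4.5]
grip_width: 0.0169
```

Emit:
servo_tool(
  targets=[
    [[0,0,0],0.3],
    [[0,0,0],0.7],
    [[0,0,0],1],
    [[0,0,0],1],
    [[0,0,0],1],
    [[0,0,0],1],
    [[0,0,0],1],
    [[0,0,0],0.74],
    [[0,0,0],0.4],
    [[0,0,0],0],
    [[0,0,0],0],
  ],
)

```text
clock: 22.45
position: [0.4374, -0.1167, 0.2102]
tool_rot: [-3.141, 0.0, 1.433]
force: [-0.1, 0.3, -4.2]
grip_width: 0.0167
```

Emit:
servo_tool(
  targets=[
    [[0.1,0.1,0],0],
    [[0.2,0.2,0],0],
    [[0.4,0.36,0],0],
    [[0.4,0.4,0],0],
    [[0.4,0.4,0],0],
    [[0.4,0.4,0],0],
    [[0.4,0.4,0],0],
    [[0.4,0.4,0],0],
    [[0.4,0.4,0],0],
    [[0.3,0.2,0],0],
    [[0.2,0.15,0],0],
    [[0.07,0.05,0],0],
  ],
)

```text
clock: 23.95
position: [0.6342, 0.0417, 0.2101]
tool_rot: [-3.141, 0.0, 1.433]
force: [-0.7, 0.7, -4.1]
grip_width: 0.0164
```

Emit:
servo_tool(
  targets=[
    [[0,0,0],0],
    [[0,0,0],0],
    [[0,0,0],0],
    [[0,0,0],0],
  ],
)

```text
clock: 24.45
position: [0.634, 0.041, 0.2104]
tool_rot: [3.142, -0.0, 1.432]
force: [0.4, 0.4, -4.4]
grip_width: 0.0167
```

```bash
python3 - <<'E'
from h import *
o=bot.observe();print(o["position"],o["tool_rot"],o["force"],o["moment"])
S=bot.get_calibration("scene");T=bot.get_calibration("top")
im=bot.grab_frame("scene");cv2.imwrite("pics/s7.png",cv2.resize(im[170:330,240:440],None,fx=4,fy=3.75,interpolation=cv2.INTER_CUBIC))
im=bot.grab_frame("top");cv2.imwrite("pics/t7.png",cv2.resize(im[150:325,200:400],None,fx=4,fy=24/7,interpolation=cv2.INTER_CUBIC))
im=bot.grab_frame("wrist");cv2.imwrite("pics/w7.png",im)
fs=lambda u,v:(round((u-240+.5)*4-.5),round((v-170+.5)*3.75-.5))
ft=lambda u,v:(round((u-200+.5)*4-.5),round((v-150+.5)*24/7-.5))
p=np.array([.6259,-.0159]);d=np.array([.1373,.9905])
for n,s,z in(("hole top",0,.236),("boss bottom",0,.19),("bar end top",.23,.236),("peg3 bottom",.215,.19)):
  q=(*(p+s*d),z);print(n,fs(*proj(S,q)),ft(*proj(T,q)))
E
```

```text
[0.63402904 0.04100518 0.21042041] [ 3.14151156e+00 -3.56350091e-05  1.43225066e+00] [ 0.36281351  0.38808073 -4.41419901] [ 0.01249465 -0.02894942 -0.02765035]
hole top (220, 185) (519, 136)
boss bottom (221, 243) (517, 157)
bar end top (673, 238) (94, 86)
peg3 bottom (633, 293) (138, 112)
```

View pics/s7.png

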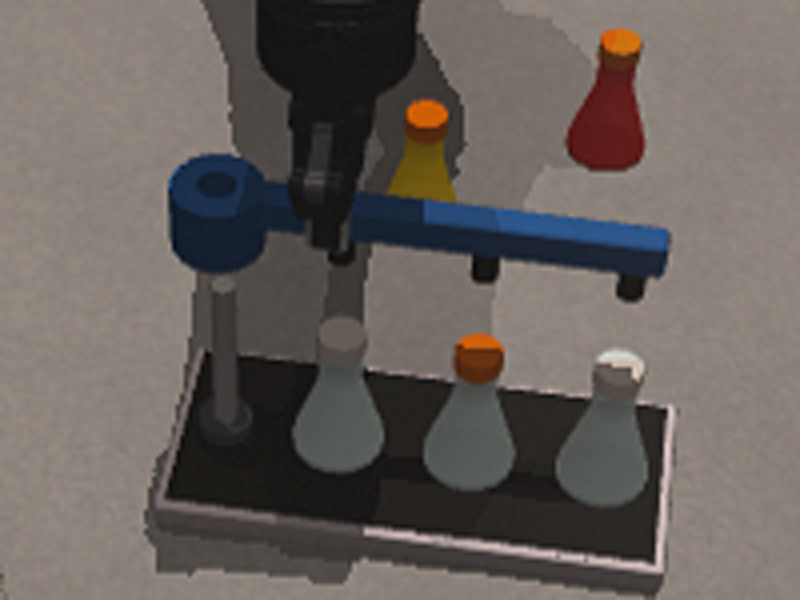

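View pics/t7.png

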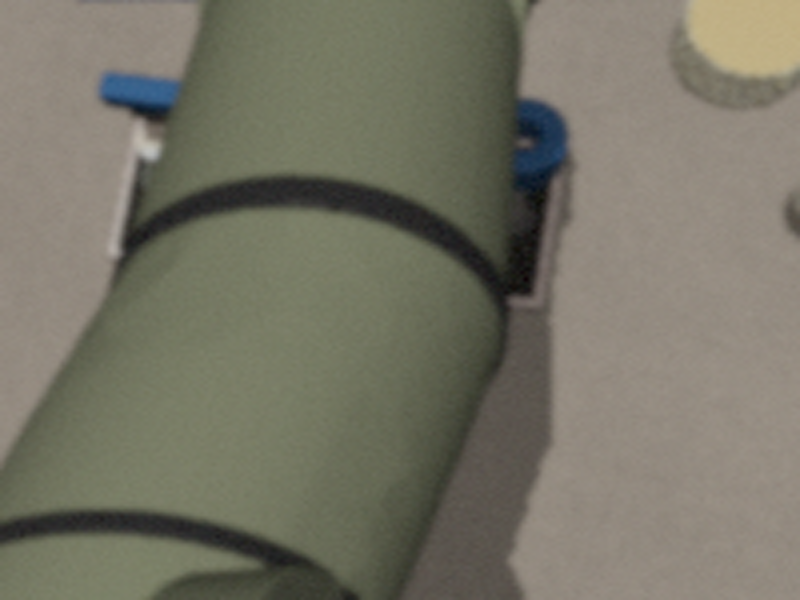

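View pics/w7.png

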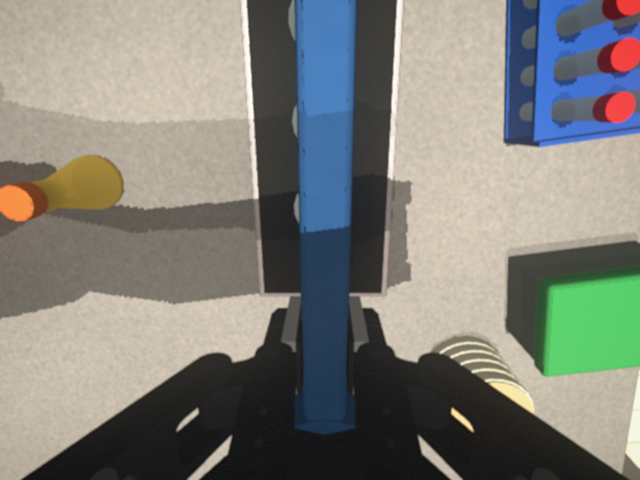

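The bar hangs level over the row. The scene view puts its hole at (217,185) against a predicted (220,185), about 1.5 mm off. The top view has the ring centred at about (518,139) against (519,136), about 2 mm off. It clears the post and all the flasks, which stand upright with the orange one midway. Handing in.

```bash
python3 - <<'E'
from workcell import bot
o=bot.observe();print(o["clock"],o["position"],abs(o["qd"]).max())
print(bot.job_done())
E
```

```text
24.6 [0.63405905 0.04119513 0.21033929] 0.002210552393709027
the job is handed in; nothing more can be done
None
```

I put the clear flask with the orange stopper upright on the carrier, midway between the white-stoppered flasks, and let go of it. The red and yellow look-alikes were left alone. I then lifted the blue bar at its balance point and handed the job in at 24.6 s, with the bar held level over the post and the row of flasks; no verdict was reported.

- **Flask:** in the wrist view its stopper lines up with the white ones and the post within about 1 pixel. In the top view it lies at the midpoint between the white stoppers to within a pixel, and the white flasks look unmoved.
- **Bar:** the bar's underside is about 35 mm above the post tip, by calculation from the tool height. The hole is about 2 mm off the post's axis in both the scene and top views. The bar was level at lift-off, with a steady load of about 4.4 N and almost no moment.
- **Disagreements:** the wrist camera sits 2–3 pixels to one side of the other two cameras, within its stated calibration error. The bar's far end read about 2 mm short of prediction. In the last top view the arm covered part of the hole, so its centre there is partly inferred from the ring.

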